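# Press a dowel to a set depth on the bench press

## Task

A glued dowel is waiting in the pine block under the small bench press. First turn the knurled depth-stop sleeve on top of the press until its pointer clicks in at the five-pip mark, then flip the safety catch over off the lever so that it lies on top of the press, and only then pull the lever by its black handle forward and down until it meets the stop, pressing the dowel in. Finish while still holding the lever down against the stop by that handle (its spring would lift it again), and leave the other things on the bench where they are.

Things in the scene. Friction and masses are not known exactly. Their poses are not given: they have to be found in the camera images.
- press: Grey cast bench press bolted to the bench, immovable. Origin at bench level; x points to its back, y to its left (lever side), z up; its front roughly faces the robot. Base x -125 to 100 mm, 130 mm wide, 16 mm thick; column at the back; head x -86 to 90, y -40 to 40, z 113 to 180 mm. On the head a fixed dial disc, 88 mm across, 3 mm thick, centred at x 50, y 0.
- dial_five (a point): The five-pip mark on the dial disc, 39 mm from the disc's centre, 45 degrees to the right of straight forward. Six marks of one to six dark pips stand 30 degrees apart round the sleeve's front, one pip at the left, six at the right.
- sleeve_grip (a point): On the upright axis of the knurled depth-stop sleeve, press (50, 0, 205) mm, 22 mm above the disc. Barrel 40 mm in diameter, 7 to 36 mm above the disc (top at 218 mm); under it a flange 50 mm across, 7 mm high, with the pointer nose. Take it from above across any diameter; nothing else stands above the dial within 75 mm of the axis.
- stop_sleeve (a joint): Turn of the sleeve, rad, anticlockwise from above: 0 at one pip, 0.524 more each mark, 2.094 at five pips, 2.618 at six; end stops just beyond one and six. A spring detent (about 0.1 N m) draws it into the nearest mark when let go. It starts between one and three pips. Each mark is one step of the stop inside: 4 mm more ram travel a mark.
- catch_rod (a point): On the catch's handle: a round steel rod, 9 mm thick, parallel to press x. From this point it runs 14 mm forward to a 13 mm ball end and 72 mm back to the catch's flat bar (14 mm wide, 8 mm thick), which lies across the lever's path just in front of it. With the catch on, the point is at press (-115, 98, 191) mm, free all round and below.
- catch_hinge (a point): Point on the axis of the catch's hinge, which is parallel to the press x axis, level with catch_rod along it: press (-115, 44, 191) mm. The rod swings round it at a radius of 54 mm.
- lever_catch (a joint): Turn of the catch, rad: 0 lying outward over the lever's path (on), 1.57 standing upright, 3.1 lying inward on top of the head (off). It turns easily; its weight (80 g) keeps it on or, past upright, off.
- press_lever: The lever; origin at the centre of its pivot, at press (-20, 72, 145) mm, on the left side of the head; it turns about the press y axis.
- lever_grip: Black revolving handle on the lever's end, as on a crank: a barrel 25 mm in diameter and 56 mm long, parallel to press y, sticking out to the left of the lever and spinning freely on its pin; origin at its middle. At rest the lever (a 12 mm round rod) leans 5 degrees back from upright, handle at press (-7, 108, 294) mm. It moves in the plane y = 108 mm on an arc of 150 mm radius about the pivot.
- lever_turn (a joint): Turn of the lever, rad: 0 at rest, growing forward and down. The catch blocks it beyond about 0.17. A rack drives the ram 26 mm down per rad. At five pips it meets a hard stop at 1.19 rad, handle at press (-154, 108, 212) mm. A return spring pushes back at the handle: about 4 N at rest, 9 N at the stop, 3 N more while the dowel is moving (from 0.23 rad on).
- dowel_top (a point): Centre of the top of the round dowel (12 mm in diameter) in the pine block (50 x 54 x 48 mm, held in the press under the ram); 96 mm above the bench at first, 71 mm when pressed to the five-pip depth (then 7 mm proud of the block).
- dowel (a joint): How far the dowel has been pressed in, m: 0 at first, 0.025 at the five-pip depth. It stays where it is pushed and cannot be drawn out again.
- finished_block: Bystander: small finished pine block, 42 x 48 x 46 mm, with a short dowel end on top, right of the press; origin under its centre.
- next_block: Bystander: pine block 45 x 65 x 30 mm, right of the press; origin under its centre.
- glue_tube: Bystander: glue tube 31 x 122 x 24 mm lying left of the press; origin under its centre.
- spring_clamp: Bystander: spring clamp 74 x 120 x 18 mm lying on the bench; origin under its centre.
- block_plane: Bystander: iron block plane 46 x 150 x 54 mm; origin under its centre.
- screw_tray: Bystander: blue tray of screws 114 x 155 x 32 mm; origin under its centre.

How it is judged:
By the outcome, as a careful person would: the job done as asked, in the order asked, and still so for the second after the job is handed in, while the arm keeps its last pose, push and grip.
It also fails if it takes over 72 s, if anything falls off the work surface, if the arm or the gripper's body presses on something with over 40 N, if the wrist force passes 120 N, or if a joint passes its speed limit or range.

## Robot

A 7-joint arm with a two-finger parallel gripper is mounted at the origin on a cart in front of the work surface, level with it; the furniture and walls round the work are solid. World frame = base frame: x ahead of the robot, y to its left, z up, the work surface at z = 0. Lengths are in m, angles in rad, forces in N, time in s.
With the tool pointing down it reaches from about 0.4 to 0.85 m from the base axis. Payload 4.5 kg.
Tool frame: the origin (TCP) lies at the centre of the arm's flange, where the gripper is bolted on; the fingertips stand r.tcp_to_tips ahead of it and the grasp point (between the pads) lies 147 mm ahead of it (r.tcp_to_tips is the distance from the TCP to the fingertips, in m); x points along the fingers, y is the direction in which the jaws open and shut, and the axes are right-handed (so a half turn about x gives the same grasp; the last joint's range is limited). The gripper opens to 88 mm and grips with 3 to 60 N. Pads are 18 mm wide; open, the fingers measure 123 mm over their backs; the gripper's body (75 mm by 187 mm) begins 45 mm behind the grasp point.
Start: joints at [1.2, 0.689, -0.195, 1.565, 0.157, 0.902, -0.215], TCP at [0.246, -0.574, 0.405] pointing down, gripper open.
Joint ranges: [-3.01, 3.01], [-0.46, 2.08], [-1.47, 1.51], [0.13, 2.56], [-1, 4.14], [0.04, 2.09], [-2.66, 2.66]. Speed limits (rad/s): [2.57, 2.57, 3.14, 3.14, 3.14, 3.14, 3.14].

## Interface

Orientations are given as a unit quaternion [x, y, z, w].
In Python, from plant import r, eyes gives the robot as it stands.
- The arm moves only by the tool carry_out, never from a script. Its argument "targets" is text: rows parted by semicolons, each of 5 numbers parted by spaces: the opening, from 0 (shut) to 1 (fully open), then the shift along the tool's x, y, z in mm, then the turn about the tool's x in rad. A call has 1 to 20 rows; each row shifts and turns the commanded pose from where the row before left it, along the tool's axes as they then stand; what a row does not reach is not made up. A row lasts 1/12 s, in which the tool goes at most 41.7 mm and 7.16 degrees, less where a joint would pass 70% of its speed; a pose out of reach is approached as far as the arm can. A call is refused whole if a number of a shift passes 41.7 or a number of a turn 0.125, either way. A call with a gripper value outside its range is refused whole. The fingers move at their own pace and stop on an object; "force" is the grip in N (left out, the last holds). Time passes only in rows, so rows that do not move let the fingers close. It gives the time, the measured TCP pose, the force and the opening at its end, in the units of the state.
- r.get_state(): the state, without advancing time (a new reading comes with each control period).
- eyes.snapshot(name): name is "scene" or "top"; returns (picture, depth): 480x640x3 uint8, blue, green, red; 480x640 float32, m along the optical axis (not along the pixel's ray), 0 where there is no reading.
- eyes.camera_params(name): a dict with "intrinsics" (3x3 intrinsics, pixels), "rvec" (rotation vector, rad) and "tvec" (3), from world to camera coordinates, as OpenCV has them. Camera axes: x right, y down, z forward; pixel columns grow to the right and rows downward; lengths in m; the calibration is good to about 2 mm. A picture is of the moment at which its call begins. camera_params takes no time and is no camera call.
- r.finish_job(): hands the job in, once; it reports no verdict.
The state is a dict: "clock": time; "q": joint angles; "qd": joint speeds; "joint_torque": joint torques, N m; "tool_pos": TCP position; "eef_rot": TCP orientation; "contact_force": force on the tool from outside, world axes, zero at the start; "moment": the same for the moment, N m; "opening": opening from 0.0 (shut) to 1.0 (fully open).
Only numpy, scipy, OpenCV 4.12 (cv2) and the standard library are available. Lean on these libraries where they do the work, as an engineer would, in place of code of your own. Each camera call takes 0.05 s, during which the arm holds its last target.

## Working session

There is one attempt and no reset: what is moved stays moved. The work goes in short steps, Python scripts to look and compute and a tool call to move; the robot and the scene stay as the last step left them, time stands still between calls to the robot, and variables do not carry over. Pictures are saved under pics/ and viewed, and the job is handed in when it is done.

Besides the shell and the picture viewer there is one more tool, called after "Call:" by a JSON object that holds its "api" and its "payload". carry_out: Moves the arm, as the interface text tells. Its arguments: {"type":"object","properties":{"targets":{"type":"string"},"force":{"type":"number"}},"required":["targets"]}

```bash
ls; mkdir -p pics
python3 - <<'E'
from plant import r,eyes
import cv2,numpy as np
for n in("scene","top"):
    im,d=eyes.snapshot(n); cv2.imwrite(f"pics/{n}0.png",im); np.save(f"{n}0.npy",d)
    print(n,eyes.camera_params(n))
print(r.get_state(), r.tcp_to_tips)
E
```

```text
pics
scene {'intrinsics': array([[581.43524381,   0.        , 317.5615473 ],
       [  0.        , 581.43524381, 236.09966222],
       [  0.        ,   0.        ,   1.        ]]), 'rvec': array([ 1.14117971, -2.16197091,  1.12787251]), 'tvec': array([0.27954449, 0.42104411, 1.06454379])}
top {'intrinsics': array([[567.27689253,   0.        , 314.70634708],
       [  0.        , 567.27689253, 243.30046879],
       [  0.        ,   0.        ,   1.        ]]), 'rvec': array([ 2.13945492, -2.11734367,  0.15730292]), 'tvec': array([-0.02360311,  0.60562759,  1.48451579])}
{'clock': 0.1, 'q': array([ 1.19979339,  0.6898869 , -0.19456012,  1.56621584,  0.15730349,
        0.90253862, -0.21510236]), 'qd': array([ 2.48898088e-03, -4.28806470e-03,  3.08821709e-04, -4.02261592e-03,
        6.51491619e-04, -6.15604492e-05,  1.04108501e-04]), 'joint_torque': array([-3.33225267e-03, -5.28498781e+01, -1.27159562e+00, -1.53837848e+01,
       -5.26098988e-02,  2.00444330e-03,  4.65393373e-05]), 'tool_pos': array([ 0.24602598, -0.5742203 ,  0.40400574]), 'eef_rot': array([-0.69251125, -0.14274481,  0.69281821, -0.14161571]), 'contact_force': array([ 0.10952773,  0.01889684, -0.76563442]), 'moment': array([-0.00627346,  0.01279317, -0.01492431]), 'opening': 1.0020914955960083} 0.166
```

View pics/scene0.png

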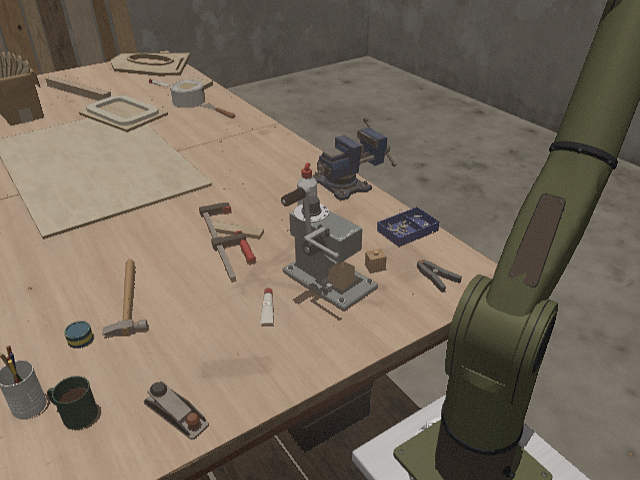

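View pics/top0.png

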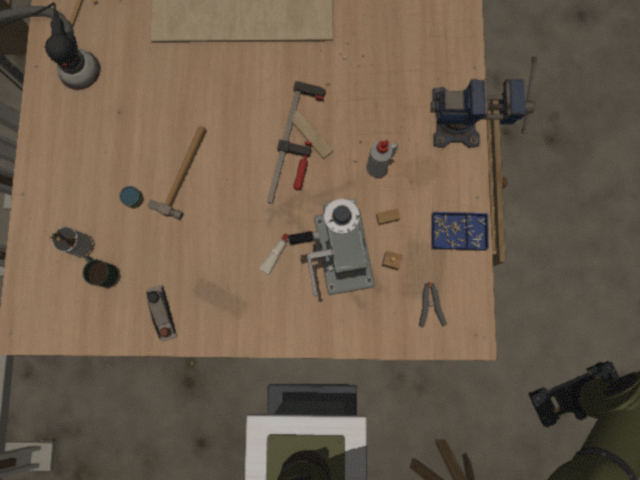

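Run:
```python
import cv2
a=cv2.imread("pics/top0.png")[185:305,270:410]; cv2.imwrite("pics/tz.png",cv2.resize(a,(700,600),interpolation=cv2.INTER_CUBIC))
a=cv2.imread("pics/scene0.png")[155:325,260:400]; cv2.imwrite("pics/sz.png",cv2.resize(a,(490,595),interpolation=cv2.INTER_CUBIC))
```

```text
(no output)
```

View pics/tz.png

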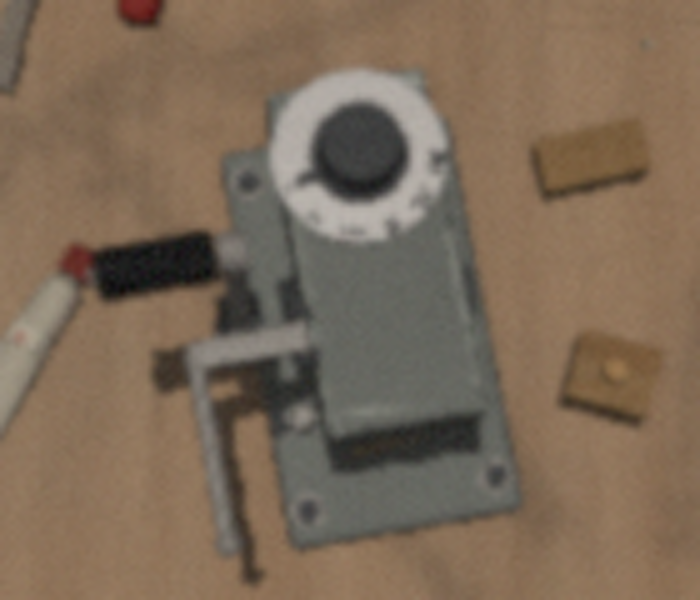

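View pics/sz.png

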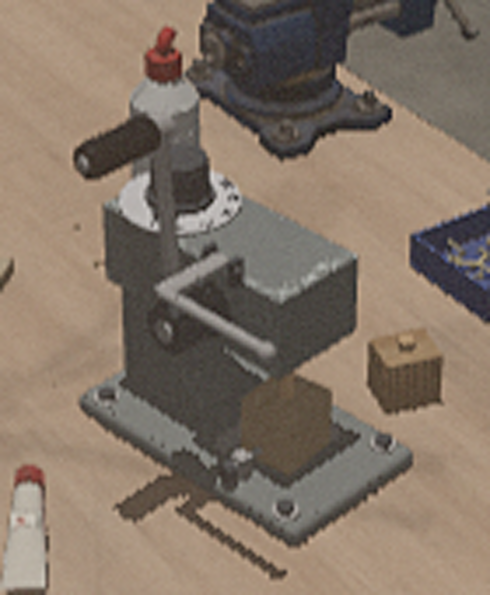

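```bash
cat > h.py <<'E'
import numpy as np,cv2
from plant import r,eyes
def cam(n):
    p=eyes.camera_params(n); R=cv2.Rodrigues(p["rvec"])[0]; return p["intrinsics"],R,np.array(p["tvec"]).ravel()
def cloud(n,d):
    K,R,t=cam(n); v,u=np.mgrid[0:480,0:640]
    P=np.stack([(u-K[0,2])/K[0,0]*d,(v-K[1,2])/K[1,1]*d,d],-1)-t
    W=P@R; W[d<=0]=np.nan; return W
def ray(n,px,z):
    K,R,t=cam(n); c=-R.T@t; px=np.atleast_2d(px)
    D=np.c_[(px[:,0]-K[0,2])/K[0,0],(px[:,1]-K[1,2])/K[1,1],np.ones(len(px))]@R
    return c+D*((z-c[2])/D[:,2])[:,None]
def proj(n,P):
    K,R,t=cam(n); q=(np.atleast_2d(P)@R.T+t)@K.T; return q[:,:2]/q[:,2:]
E
python3 - <<'E'
from h import *
for n in("top","scene"):
    im=cv2.imread(f"pics/{n}0.png"); d=np.load(f"{n}0.npy"); W=cloud(n,d)
    f=np.isfinite(W).all(-1)
    roi=np.zeros((480,640),bool)
    if n=="top": roi[185:305,270:410]=1
    else: roi[155:325,275:400]=1
    m=roi&f&(abs(W[...,2]-.181)<.006)
    hsv=cv2.cvtColor(im,cv2.COLOR_BGR2HSV)
    white=(hsv[...,2]>165)&(hsv[...,1]<50)&roi&f&(abs(W[...,2]-.183)<.015)
    k=cv2.morphologyEx(white.astype(np.uint8),cv2.MORPH_CLOSE,np.ones((9,9)))
    if n=="scene": k=white.astype(np.uint8)
    c=max(cv2.findContours(k,0,2)[0],key=cv2.contourArea).reshape(-1,2)
    Q=ray(n,c,.183); h=cv2.convexHull((Q[:,:2]*1000).astype(np.float32))
    print(n,"dial",cv2.minEnclosingCircle(h),cv2.fitEllipse(h) ,np.nanmedian(W[white][:,2]))
    hd=m&~cv2.dilate(k,np.ones((3,3))).astype(bool)
    k2=cv2.morphologyEx(hd.astype(np.uint8),cv2.MORPH_OPEN,np.ones((3,3)))
    c=max(cv2.findContours(k2,0,2)[0],key=cv2.contourArea).reshape(-1,2)
    Q=ray(n,c,.180)[:,:2]*1000
    rr=cv2.minAreaRect(Q.astype(np.float32)); print("head",rr,np.nanmedian(W[hd][:,2]),hd.sum()); print(cv2.boxPoints(rr))
b=np.array([[248,180],[308,512],[497,475]])/5+[270,185]-0.4
print("bolts",ray("top",b,.018))
E
```

```text
top dial ((654.8341064453125, -84.58645629882812), 41.69662857055664) ((654.7283935546875, -84.88108825683594), (82.04537200927734, 82.77703857421875), 98.54287719726562) 0.1842632266445306
head ((573.6663818359375, -99.47142791748047), (110.43998718261719, 79.99506378173828), 11.05013370513916) 0.1811196846687959 1313
[[ 511.80392   -70.799355]
 [ 527.1364   -149.3113  ]
 [ 635.5288   -128.1435  ]
 [ 620.19635   -49.63156 ]]
scene dial ((662.553466796875, -65.4768295288086), 35.4958610534668) ((660.212890625, -70.40130615234375), (49.99842834472656, 70.19866180419922), 68.0880355834961) 0.18226951210764297
head ((566.5208740234375, -95.20320892333984), (103.92111206054688, 89.17947387695312), 9.53801441192627) 0.17919504561068805 778
[[ 507.89     -59.83985]
 [ 522.66724 -147.7865 ]
 [ 625.15173 -130.56656]
 [ 610.3745   -42.61992]]
bolts [[ 0.67510774 -0.0285026   0.018     ]
 [ 0.490787   -0.0631128   0.018     ]
 [ 0.51205167 -0.16604337  0.018     ]]
```

```bash
cat >> h.py <<'E'
from scipy.spatial.transform import Rotation as Rn
YAW=np.deg2rad(11.0); O=np.array([.6048,-.0941,0])
RP=Rn.from_euler("z",YAW).as_matrix()
def pw(p): return O+RP@(np.array(p,float)/1000)
def wp(w): return (np.asarray(w)-O)@RP*1000
def go(target_press_mm, jaw_deg=None):
    """report tool-frame shift for grasp point at press point; jaw_deg = angle of tool y in press frame"""
    s=r.get_state(); R=Rn.from_quat(s["eef_rot"]).as_matrix()
    g=s["tool_pos"]+R[:,0]*.147
    y=RP.T@R[:,1]; x=R[:,0]
    print("clock %.2f grasp press mm"%s["clock"],wp(g).round(1),"x axis",x.round(3),"jaw deg",np.rad2deg(np.arctan2(y[1],y[0])).round(1),"open",round(s["opening"],3),"F",s["contact_force"].round(1),"q",s["q"].round(2))
    if target_press_mm is not None: print("shift tool mm",(R.T@(pw(target_press_mm)-g)*1000).round(1))
E
python3 - <<'E'
from h import *
for n,p in [("top",np.array([[297,183]])/5+[270,185]-.4)]:
    q=wp(ray(n,p,.187)); print(q)
    for tip in ([300,182],[296,186],[305,178]):
        q=wp(ray(n,np.array([tip])/5+[270,185]-.4,.187))[0]-[50,0,187]; print(q, "angle from fwd, right+:",np.rad2deg(np.arctan2(-q[1],-q[0])))
# expected marks in top zoom
for i in range(6):
    a=np.deg2rad(-75+30*i); print(i+1,((proj("top",pw([50-39*np.cos(a),-39*np.sin(a),183]))[0]-[270,185])*5+2).round())
print(((proj("top",[pw([-7,108,294]),pw([-115,98,191]),pw([-129,98,191]),pw([50,0,218])])-[270,185])*5+2).round())
print(((proj("scene",[pw([-7,108,294]),pw([-115,98,191]),pw([-129,98,191]),pw([50,0,218])])-[260,155])*3.5+1.5).round())
go([50,0,260])
E
```

```text
[[ 41.00245355  32.45320799 187.        ]]
[-8.77214828e+00  3.09016683e+01  8.52651283e-14] angle from fwd, right+: -74.15218901218776
[-1.03955379e+01  3.32170697e+01  8.52651283e-14] angle from fwd, right+: -72.62208708986172
[-7.23835930e+00  2.80988792e+01  8.52651283e-14] angle from fwd, right+: -75.55449341911927
1 [287. 189.]
2 [313. 219.]
3 [352. 232.]
4 [392. 225.]
5 [423. 199.]
6 [436. 161.]
[[155. 267.]
 [223. 516.]
 [228. 545.]
 [360. 140.]]
[[116. 149.]
 [249. 344.]
 [265. 353.]
 [177. 157.]]
clock 0.10 grasp press mm [-443.9 -402.6  257. ] x axis [-0.001  0.001 -1.   ] jaw deg -77.8 open 1.002 F [ 0.1  0.  -0.8] q [ 1.2   0.69 -0.19  1.57  0.16  0.9  -0.22]
shift tool mm [  -2.6 -289.2 -567.8]
```

Run:
```python
from h import *
print("disc pred top zoom",((proj("top",pw([50,0,183]))-[270,185])*5+2).round(1),"scene",((proj("scene",pw([50,0,183]))-[260,155])*3.5+1.5).round(1))
for n,roi in (("top",(195,235,322,362)),("scene",(190,218,295,325))):
    im=cv2.imread(f"pics/{n}0.png"); g=im.max(-1); d=np.load(f"{n}0.npy"); W=cloud(n,d)
    m=np.zeros((480,640),np.uint8); a,b,c,e=roi
    m[a:b,c:e]=(g[a:b,c:e]<95)
    z=W[...,2]; t=(m>0)&(abs(z-.218)<.008)
    v,u=np.nonzero(t); print(n,t.sum(),u.min(),u.max(),v.min(),v.max(),u.mean(),v.mean())
    k=t.astype(np.uint8); c=max(cv2.findContours(k,0,2)[0],key=cv2.contourArea)
    Q=ray(n,c.reshape(-1,2),.218)[:,:2]*1000
    print(cv2.minEnclosingCircle(Q.astype(np.float32)), "press",wp(np.r_[np.array(cv2.minEnclosingCircle(Q.astype(np.float32))[0])/1000,.218]))
    print(np.median(z[t]), np.nanmean(W[t],0))
```

```text
disc pred top zoom [[357.8 155.5]] scene [[177.5 199.3]]
top 214 333 350 206 222 341.39719626168227 213.59345794392524
((650.6824340820312, -84.21937561035156), 20.66345977783203) press [ 46.92475655   0.94430834 218.        ]
0.2187976889294527 [ 0.6514148  -0.08404017  0.21856933]
scene 94 303 318 196 206 312.63829787234044 200.95744680851064
((646.6932983398438, -82.55015563964844), 24.949148178100586) press [ 43.32741465   3.34402302 218.        ]
0.21685629650901694 [ 0.64673388 -0.08747581  0.21624168]
```

```bash
sed -i 's/O=np.array(\[.6048/O=np.array([.6023/' h.py; python3 -c "
from h import *
go([50,0,310])"
```

```text
clock 0.10 grasp press mm [-441.4 -403.1  257. ] x axis [-0.001  0.001 -1.   ] jaw deg -77.8 open 1.002 F [ 0.1  0.  -0.8] q [ 1.2   0.69 -0.19  1.57  0.16  0.9  -0.22]
shift tool mm [ -52.6 -290.2 -565.5]
```

Call:
{"api": "carry_out", "payload": {"targets": "1 -10 0 0 0; 1 -20 0 0 0; 1 -23 -15 -25 0; 1 0 -17 -33 0; 1 0 -17 -34 0; 1 0 -17 -34 0; 1 0 -17 -34 0; 1 0 -17 -34 0; 1 0 -17 -34 0; 1 0 -17 -34 0; 1 0 -17 -34 0; 1 0 -17 -34 0; 1 0 -17 -34 0; 1 0 -17 -34 0; 1 0 -17 -34 0; 1 0 -17 -34 0; 1 0 -17 -34 0; 1 0 -17 -34 0; 1 0 0 0 0; 1 0 0 0 0"}}

```text
clock: 1.77
tool_pos: [0.6318, -0.1128, 0.4578]
eef_rot: [0.693, 0.145, -0.692, 0.143]
contact_force: [0.6, -0.1, 0.7]
opening: 1.0
```

```bash
python3 -c "
from h import *
go([50,0,310])"
```

```text
clock 1.77 grasp press mm [ 25.5 -23.8 310.8] x axis [ 0.001  0.002 -1.   ] jaw deg -77.5 open 1.0 F [ 0.6 -0.1  0.7] q [ 0.2   0.66 -0.18  1.44  0.13  1.05 -1.17]
shift tool mm [  0.9 -17.9 -29.1]
```

Call:
{"api": "carry_out", "payload": {"targets": "1 0 -9 -15 0; 1 0 -9 -14 0; 1 0 0 0 -0.124; 1 0 0 0 -0.124; 1 0 0 0 -0.124; 1 0 0 0 -0.124; 1 0 0 0 -0.124; 1 0 0 0 -0.124; 1 0 0 0 -0.124; 1 0 0 0 -0.124; 1 0 0 0 -0.124; 1 0 0 0 -0.124; 1 0 0 0 -0.124; 1 0 0 0 -0.124; 1 0 0 0 -0.124; 1 0 0 0 0; 1 0 0 0 0; 1 0 0 0 0"}}

```text
clock: 3.27
tool_pos: [0.6501, -0.0884, 0.4578]
eef_rot: [0.378, 0.597, -0.378, 0.598]
contact_force: [0.4, -0.6, -0.6]
opening: 1.001
```

```bash
python3 -c "
from h import *
go([50,0,214])
for n in('top','scene'):
  im,d=eyes.snapshot(n);cv2.imwrite(f'pics/{n}1.png',im)
a=im[130:330,230:430];cv2.imwrite('pics/s1z.png',cv2.resize(a,(600,600)))"
```

```text
clock 3.27 grasp press mm [ 48.   -3.6 310.8] x axis [-0. -0. -1.] jaw deg 14.3 open 1.001 F [ 0.4 -0.6 -0.6] q [ 0.37  0.73 -0.61  1.38  0.43  1.16  0.15]
shift tool mm [96.8  2.8 -3. ]
```

View pics/s1z.png

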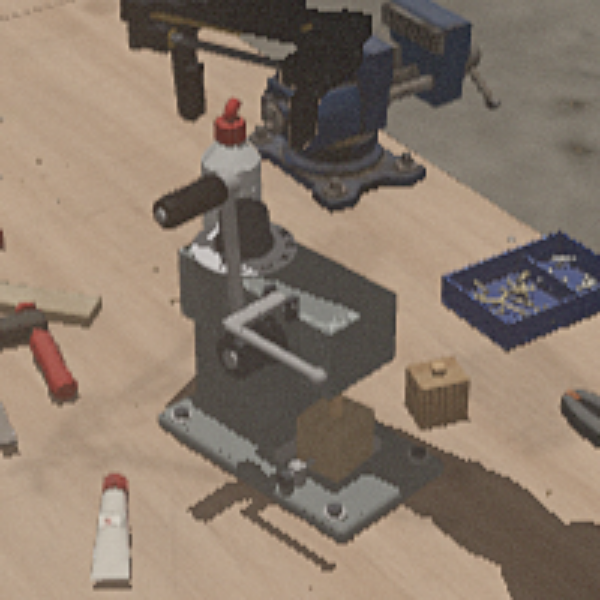

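Call:
{"api": "carry_out", "payload": {"targets": "1 15 1 -1 0; 1 25 1 -1 0; 1 25 1 -1 0; 1 20 0 0 0; 1 12 0 0 0; 1 0 0 0 0; 1 0 0 0 0; 1 0 0 0 0", "force": 20}}

```text
clock: 4.03
tool_pos: [0.6522, -0.0839, 0.3622]
eef_rot: [0.378, 0.597, -0.377, 0.599]
contact_force: [1.2, 0.1, 0.5]
opening: 1.001
```

```bash
python3 -c "
from h import *
go([50,0,214])
for n in('top','scene'):
  im,d=eyes.snapshot(n);cv2.imwrite(f'pics/{n}2.png',im)
a=im[130:330,230:430];cv2.imwrite('pics/s2z.png',cv2.resize(a,(600,600)))"
```

```text
clock 4.03 grasp press mm [ 51.3   0.4 215.2] x axis [ 0.003  0.    -1.   ] jaw deg 14.5 open 1.001 F [1.2 0.1 0.5] q [ 0.35  0.83 -0.57  1.49  0.51  0.97  0.08]
shift tool mm [ 1.2 -1.4  0.1]
```

View pics/s2z.png

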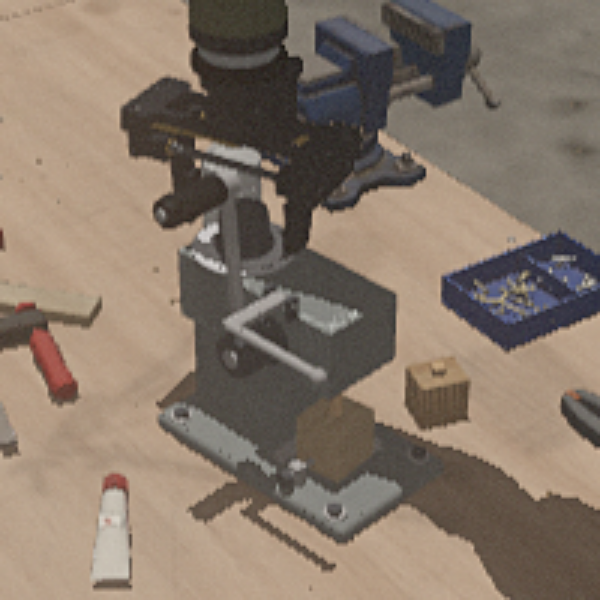

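Call:
{"api": "carry_out", "payload": {"targets": "0.6 0 0 0 0; 0.5 0 0 0 0; 0.4 0 0 0 0; 0.3 0 0 0 0; 0.3 0 0 0 0; 0.3 0 0 0 0; 0.3 0 0 0 0; 0.3 0 0 0 0; 0.3 0 0 0 0", "force": 15}}

```text
clock: 4.88
tool_pos: [0.6524, -0.0836, 0.3608]
eef_rot: [0.378, 0.598, -0.376, 0.599]
contact_force: [3.7, 1.6, -2.1]
opening: 0.447
```

Call:
{"api": "carry_out", "payload": {"targets": "0.3 0 0 0 0; 0.3 0 0 0 0; 0.3 0 0 0 -0.08; 0.3 0 0 0 -0.1; 0.3 0 0 0 -0.1; 0.3 0 0 0 -0.1; 0.3 0 0 0 -0.1; 0.3 0 0 0 -0.1; 0.3 0 0 0 -0.1; 0.3 0 0 0 -0.1; 0.3 0 0 0 -0.1; 0.3 0 0 0 -0.1; 0.3 0 0 0 -0.08; 0.3 0 0 0 0; 0.3 0 0 0 0; 0.3 0 0 0 0", "force": 25}}

```text
clock: 6.22
tool_pos: [0.6512, -0.0857, 0.3607]
eef_rot: [0.023, 0.707, -0.026, 0.706]
contact_force: [-2.0, -5.4, 3.7]
opening: 0.452
```

```bash
python3 -c "
from h import *
go([50,0,214])"
```

```text
clock 6.22 grasp press mm [ 49.2  -1.6 213.7] x axis [-0.002 -0.004 -1.   ] jaw deg 75.1 open 0.452 F [-2.  -5.4  3.7] q [ 0.47  0.9  -0.84  1.49  0.72  1.09  0.98]
shift tool mm [-0.3  1.7  0.3]
```

Call:
{"api": "carry_out", "payload": {"targets": "0.9 0 0 0 0; 0.9 0 0 0 0; 0.9 0 0 0 0; 0.9 0 0 0 0; 0.9 0 0 0 0; 0.9 0 0 0 0.1; 0.9 0 0 0 0.12; 0.9 0 0 0 0.12; 0.9 0 0 0 0.12; 0.9 0 0 0 0.12; 0.9 0 0 0 0.12; 0.9 0 0 0 0.12; 0.9 0 0 0 0.12; 0.9 0 0 0 0.12; 0.9 0 0 0 0; 0.9 0 0 0 0"}}

```text
clock: 7.55
tool_pos: [0.6517, -0.0836, 0.3608]
eef_rot: [0.376, 0.599, -0.376, 0.599]
contact_force: [-0.7, 0.2, -1.4]
opening: 0.899
```

```bash
python3 -c "
from h import *
go([50,0,214])
im,d=eyes.snapshot('scene')
a=im[180:240,280:340];cv2.imwrite('pics/s3z.png',cv2.resize(a,(600,600)))"
```

```text
clock 7.55 grasp press mm [ 50.5   0.9 213.8] x axis [ 0. -0. -1.] jaw deg 14.8 open 0.899 F [-0.7  0.2 -1.4] q [ 0.35  0.83 -0.58  1.49  0.51  0.97  0.08]
shift tool mm [-0.2 -0.7  0.7]
```

View pics/s3z.png

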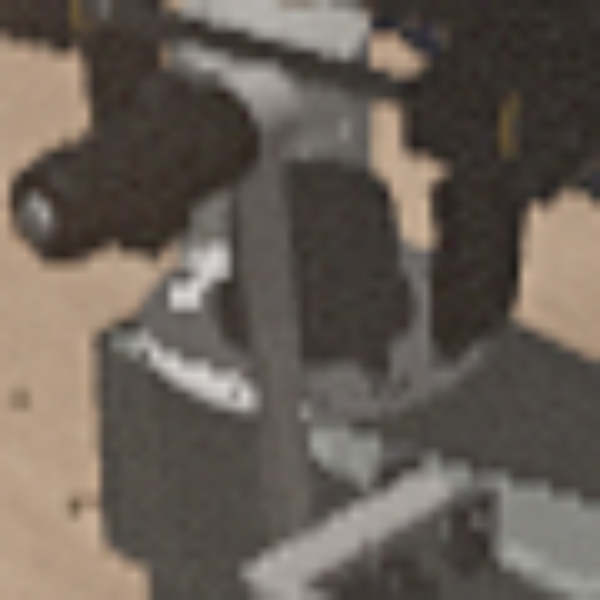

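Call:
{"api": "carry_out", "payload": {"targets": "0.6 0 0 0 0; 0.5 0 0 0 0; 0.3 0 0 0 0; 0.3 0 0 0 0; 0.3 0 0 0 0; 0.3 0 0 0 0; 0.3 0 0 0 0; 0.3 0 0 0 -0.08; 0.3 0 0 0 -0.1; 0.3 0 0 0 -0.1; 0.3 0 0 0 -0.1; 0.3 0 0 0 -0.1; 0.3 0 0 0 -0.1; 0.3 0 0 0 -0.1; 0.3 0 0 0 -0.1; 0.3 0 0 0 -0.1; 0.3 0 0 0 -0.1; 0.3 0 0 0 -0.08; 0.3 0 0 0 0; 0.3 0 0 0 0", "force": 25}}

```text
clock: 9.27
tool_pos: [0.6512, -0.0858, 0.3608]
eef_rot: [0.023, 0.707, -0.026, 0.706]
contact_force: [-2.9, -6.1, 4.0]
opening: 0.45
```

```bash
python3 -c "
from h import *
go([50,0,300])"
```

```text
clock 9.27 grasp press mm [ 49.3  -1.6 213.8] x axis [-0.002 -0.003 -1.   ] jaw deg 75.1 open 0.45 F [-2.9 -6.1  4. ] q [ 0.47  0.9  -0.84  1.49  0.72  1.09  0.98]
shift tool mm [-86.2   1.4   0.1]
```

Call:
{"api": "carry_out", "payload": {"targets": "0.7 0 0 0 0; 0.7 0 0 0 0; 0.7 0 0 0 0; 0.7 0 0 0 0; 0.7 -15 0 0 0; 0.7 -25 0 0 0; 0.7 -25 0 0 0; 0.5 -20 0 0 0; 0.5 -10 0 0 -0.1; 0.5 0 0 0 -0.1; 0.5 0 0 0 -0.06; 0.5 0 0 0 0; 0.5 0 0 0 0"}}

```text
clock: 10.35
tool_pos: [0.6517, -0.0837, 0.4555]
eef_rot: [-0.068, 0.704, 0.069, 0.704]
contact_force: [0.4, -0.2, -0.3]
opening: 0.5
```

```bash
python3 -c "
from h import *
go([-115,0,300])"
```

```text
clock 10.35 grasp press mm [ 50.4   0.9 308.5] x axis [-0.     0.001 -1.   ] jaw deg 90.1 open 0.5 F [ 0.4 -0.2 -0.3] q [ 0.5   0.82 -0.95  1.37  0.67  1.28  1.28]
shift tool mm [   8.5   -0.6 -165.4]
```

Call:
{"api": "carry_out", "payload": {"targets": "0.5 0 0 -20 0; 0.5 0 0 -30 0; 0.5 0 0 -35 0; 0.5 0 0 -35 0; 0.5 0 0 -30 0; 0.5 0 0 -15 0; 0.5 0 20 0 0; 0.5 0 30 0 0; 0.5 0 30 0 0; 0.5 0 17 0 0; 0.5 0 0 0 0; 0.5 0 0 0 0; 0.5 0 0 0 0"}}

```text
clock: 11.43
tool_pos: [0.4712, -0.0218, 0.4555]
eef_rot: [-0.069, 0.704, 0.068, 0.704]
contact_force: [0.2, -0.4, 0.4]
opening: 0.501
```

```bash
python3 -c "
from h import *
go([-115,98,191])
im,d=eyes.snapshot('top');cv2.imwrite('pics/t4.png',im)
cv2.imwrite('pics/t4z.png',cv2.resize(im[185:305,270:410],(700,600),interpolation=2))
im,d=eyes.snapshot('scene')
cv2.imwrite('pics/s4z.png',cv2.resize(im[130:330,230:430],(600,600),interpolation=2))
for i in range(6):
    a=np.deg2rad(-75+30*i); print(i+1,((proj('top',pw([50-33*np.cos(a),-33*np.sin(a),187]))[0]-[270,185])*5+2).round())
"
```

```text
clock 11.43 grasp press mm [-114.9   95.9  308.5] x axis [-0.    -0.001 -1.   ] jaw deg 90.1 open 0.501 F [ 0.2 -0.4  0.4] q [ 0.6   0.58 -1.04  1.92  0.61  0.99  1.04]
shift tool mm [117.5   2.2   0. ]
1 [298. 187.]
2 [320. 213.]
3 [353. 224.]
4 [387. 218.]
5 [413. 196.]
6 [425. 164.]
```

View pics/t4z.png

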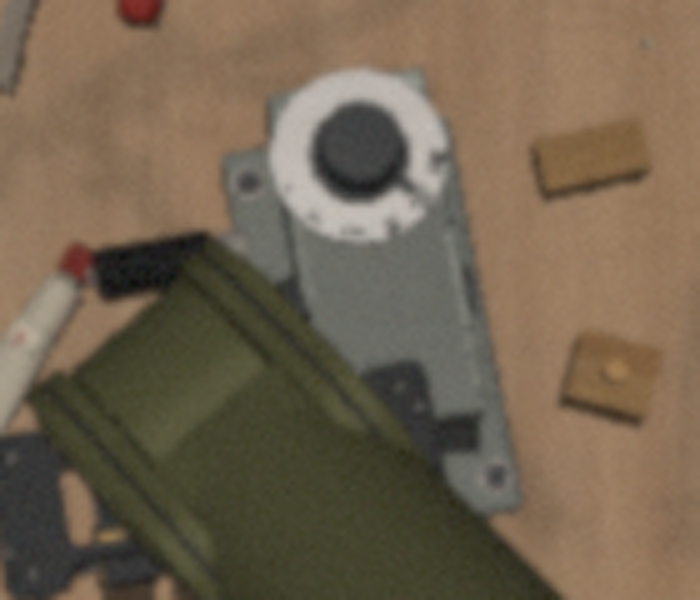

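View pics/s4z.png

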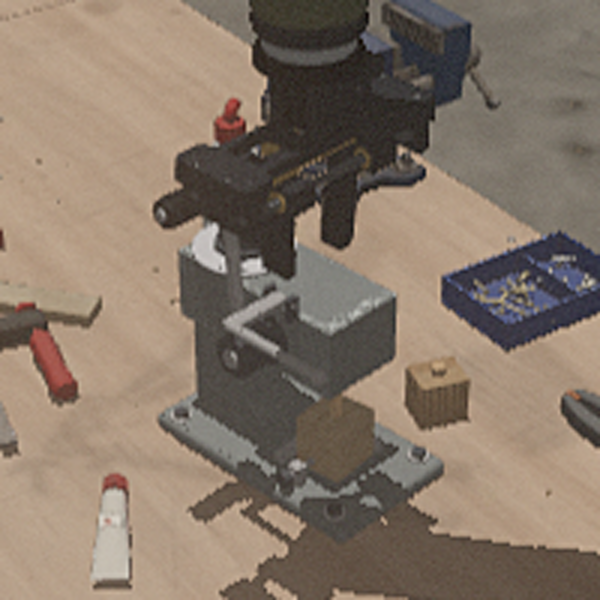

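Call:
{"api": "carry_out", "payload": {"targets": "0.5 15 1 0 0; 0.5 25 1 0 0; 0.5 27 0 0 0; 0.5 25 0 0 0; 0.5 17 0 0 0; 0.5 8 0 0 0; 0.5 0 0 0 0; 0.5 0 0 0 0; 0.3 0 0 0 0; 0.2 0 0 0 0; 0.1 0 0 0 0; 0 0 0 0 0; 0 0 0 0 0; 0 0 0 0 0; 0 0 0 0 0; 0 0 0 0 0", "force": 8}}

```text
clock: 12.87
tool_pos: [0.4712, -0.0207, 0.3389]
eef_rot: [-0.07, 0.704, 0.067, 0.704]
contact_force: [1.7, -5.7, 2.9]
opening: 0.1
```

```bash
python3 -c "
from h import *
go([-115,98,191])
im,d=eyes.snapshot('scene')
cv2.imwrite('pics/s5z.png',cv2.resize(im[130:330,230:430],(600,600),interpolation=2))
"
```

```text
clock 12.87 grasp press mm [-114.7   96.4  191.9] x axis [ 0.001 -0.004 -1.   ] jaw deg 90.1 open 0.1 F [ 1.7 -5.7  2.9] q [ 0.47  0.73 -0.87  2.06  0.86  0.75  0.81]
shift tool mm [ 0.9  1.6 -0.3]
```

View pics/s5z.png

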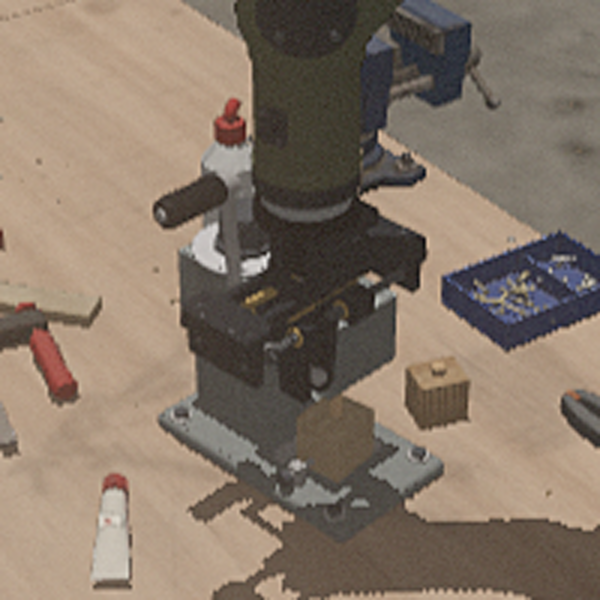

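Call:
{"api": "carry_out", "payload": {"targets": "0 -10.4 -1 0 0; 0 -10 -3 0 0; 0 -9.2 -4.9 0 0; 0 -8.2 -6.5 0 0; 0 -6.7 -8 0 0; 0 -5.1 -9.2 0 0; 0 -3.2 -9.9 0 0; 0 -1.2 -10.4 0 0; 0 0.8 -10.4 0 0; 0 0 0 0 0"}}

```text
clock: 13.75
tool_pos: [0.4836, -0.0828, 0.3918]
eef_rot: [-0.068, 0.703, 0.068, 0.704]
contact_force: [2.0, -0.0, 2.1]
opening: 0.094
```

```bash
python3 -c "
from h import *
go([-115,34.7,244.2])
im,d=eyes.snapshot('scene')
cv2.imwrite('pics/s6z.png',cv2.resize(im[130:330,230:430],(600,600),interpolation=2))
"
```

```text
clock 13.75 grasp press mm [-114.2   33.6  244.8] x axis [ 0.001 -0.    -1.   ] jaw deg 90.0 open 0.094 F [ 2.  -0.   2.1] q [ 0.65  0.69 -0.96  1.96  0.73  0.89  1.06]
shift tool mm [ 0.6  1.1 -0.8]
```

View pics/s6z.png

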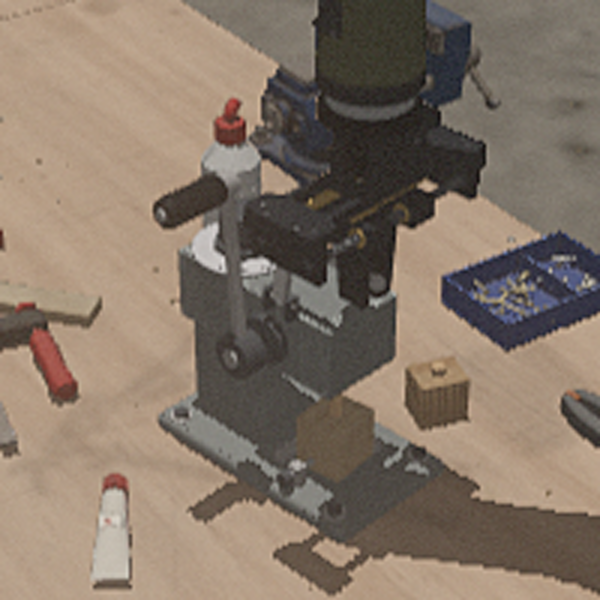

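Catch is just past upright (bar stands at about (285,285) of the crop), lever still at rest. Carrying on.

Call:
{"api": "carry_out", "payload": {"targets": "0 2.8 -10.1 0 0; 0 4.7 -9.3 0 0; 0 6.4 -8.3 0 0; 0 7.8 -6.9 0 0; 0 9.1 -5.2 0 0; 0 9.8 -3.4 0 0; 0 9.5 -1.5 0 0; 0 0 0 0 0; 0 0 0 0 0; 0.3 0 0 0 0; 0.4 0 0 0 0; 0.4 0 0 0 0; 0.4 0 0 0 0"}}

```text
clock: 14.88
tool_pos: [0.4908, -0.1246, 0.3412]
eef_rot: [-0.069, 0.704, 0.069, 0.703]
contact_force: [0.1, 0.1, -0.4]
opening: 0.35
```

```bash
python3 -c "
from h import *
go([-115,-10,300])
im,d=eyes.snapshot('scene')
cv2.imwrite('pics/s7z.png',cv2.resize(im[130:330,230:430],(600,600),interpolation=2))
"
```

```text
clock 14.88 grasp press mm [-115.6   -8.6  194.2] x axis [-0.002  0.    -1.   ] jaw deg 90.2 open 0.35 F [ 0.1  0.1 -0.4] q [ 0.68  0.78 -0.9   1.96  0.84  0.83  1.08]
shift tool mm [-105.8   -1.4    0.4]
```

View pics/s7z.png

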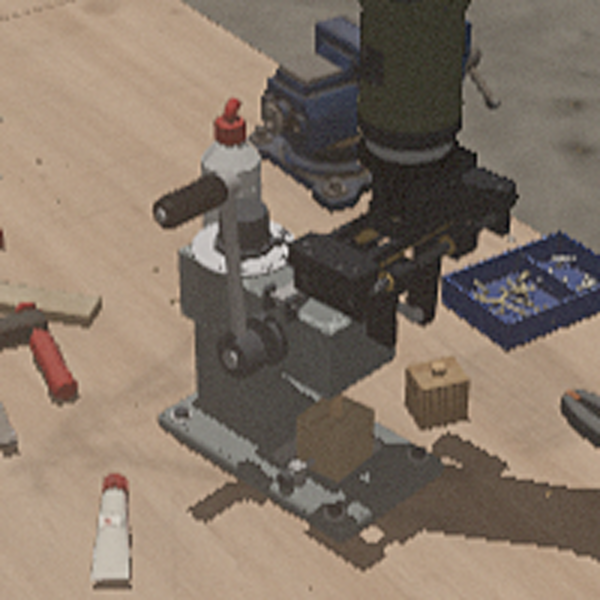

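Call:
{"api": "carry_out", "payload": {"targets": "0.4 -15 0 0 0; 0.5 -30 0 0 0; 0.6 -35 0 0 0; 0.7 -35 0 0 0; 0.8 -30 0 0 0; 0.9 -20 0 0 0.1; 0.9 0 0 0 0.12; 0.9 0 0 0 0.12; 0.9 0 0 0 0.12; 0.9 0 0 0 0.12; 0.9 0 0 0 0.12; 0.9 0 0 0 0.12; 0.9 0 0 0 0.12; 0.9 0 0 0 0.12; 0.9 0 0 0 0.12; 0.9 0 0 0 0.12; 0.9 0 0 0 0.12; 0.9 0 0 0 0.12; 0.9 0 0 0 0; 0.9 0 0 0 0"}}

```text
clock: 16.6
tool_pos: [0.4913, -0.1245, 0.5067]
eef_rot: [0.439, 0.554, -0.44, 0.554]
contact_force: [0.4, -0.3, -0.4]
opening: 0.899
```

```bash
python3 -c "
from h import *
go([-7,108,360])
im,d=eyes.snapshot('scene')
cv2.imwrite('pics/s8z.png',cv2.resize(im[130:330,230:430],(600,600),interpolation=2))
W=cloud('scene',d); g=im.max(-1); 
m=(g<75)&(abs(W[...,2]-.294)<.025)&(np.arange(640)[None]<330)&(np.arange(640)[None]>270)&(np.arange(480)[:,None]<230)
v,u=np.nonzero(m); print(len(u),u.min(),u.max(),v.min(),v.max()); print(wp(W[m]).mean(0),wp(W[m]).min(0),wp(W[m]).max(0))
"
```

```text
clock 16.60 grasp press mm [-114.9   -8.7  359.7] x axis [-0.001 -0.    -1.   ] jaw deg 2.2 open 0.899 F [ 0.4 -0.3 -0.4] q [ 0.58  0.46 -0.64  1.76  0.32  1.03  0.05]
shift tool mm [  -0.4  112.3 -112.5]
220 281 305 188 205
[-11.77581948 108.96863835 299.82584937] [-20.62839275  77.47713382 284.46376775] [  6.47751557 137.76862529 307.79699331]
```

View pics/s8z.png

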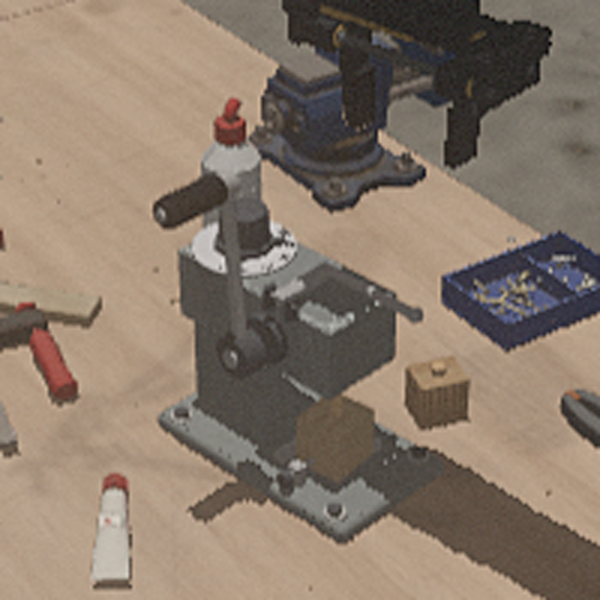

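Call:
{"api": "carry_out", "payload": {"targets": "1 0 10 -10 0.02; 1 0 24 -24 0.02; 1 0 26 -26 0; 1 0 26 -26 0; 1 0 18 -18 0; 1 0 8 -8 0; 1 0 0 0 0; 1 0 0 0 0; 1 0 0 0 0"}}

```text
clock: 17.4
tool_pos: [0.5792, 0.0045, 0.5065]
eef_rot: [0.451, 0.544, -0.453, 0.544]
contact_force: [-1.2, -0.1, -0.4]
opening: 1.002
```

```bash
python3 -c "
from h import *
go([-7,108,294])
im,d=eyes.snapshot('scene')
cv2.imwrite('pics/s9z.png',cv2.resize(im[130:330,230:430],(600,600),interpolation=2))
"
```

```text
clock 17.40 grasp press mm [ -4.1 100.9 359.5] x axis [-0.001 -0.002 -1.   ] jaw deg -0.5 open 1.002 F [-1.2 -0.1 -0.4] q [ 0.26  0.57 -0.61  1.55  0.35  1.13 -0.24]
shift tool mm [65.5 -2.9 -7.2]
```

View pics/s9z.png

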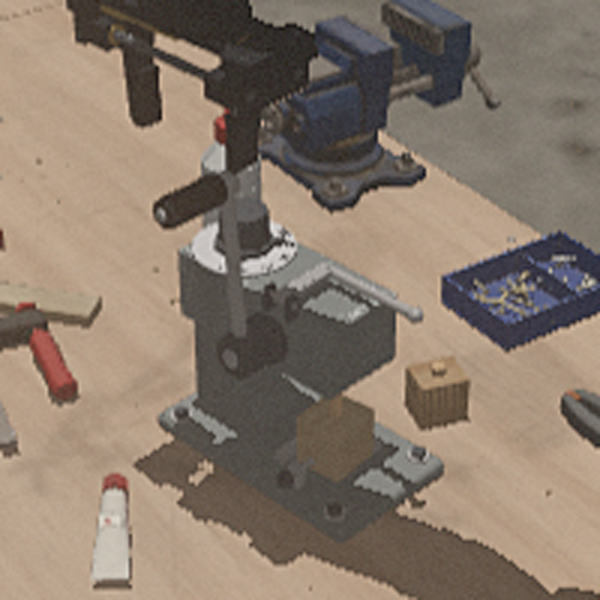

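Call:
{"api": "carry_out", "payload": {"targets": "1 10 -1 -3 0; 1 20 -2 -4 0; 1 20 0 0 0; 1 12 0 0 0; 1 4 0 0 0; 1 0 0 0 0; 1 0 0 0 0; 0.7 0 0 0 0; 0.5 0 0 0 0; 0.3 0 0 0 0; 0.1 0 0 0 0; 0.1 0 0 0 0; 0.1 0 0 0 0; 0.1 0 0 0 0; 0.1 0 0 0 0; 0.1 0 0 0 0; 0.1 0 0 0 0", "force": 20}}

```text
clock: 18.87
tool_pos: [0.5761, 0.013, 0.441]
eef_rot: [0.452, 0.544, -0.451, 0.545]
contact_force: [0.1, -0.2, -0.8]
opening: 0.271
```

```bash
python3 -c "
from h import *
go([-7,108,294])
im,d=eyes.snapshot('scene')
cv2.imwrite('pics/s10z.png',cv2.resize(im[130:330,230:430],(600,600),interpolation=2))
"
```

```text
clock 18.87 grasp press mm [ -5.  110.2 294. ] x axis [ 0.002  0.    -1.   ] jaw deg -0.3 open 0.271 F [ 0.1 -0.2 -0.8] q [ 0.24  0.63 -0.58  1.66  0.4   0.97 -0.3 ]
shift tool mm [ 0.  -2.   2.2]
```

View pics/s10z.png

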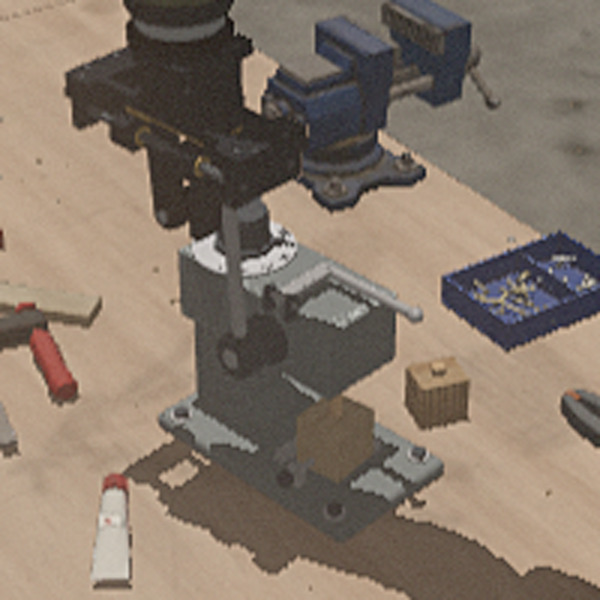

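```bash
python3 -c "
from h import *
q=np.arange(0,1.27,.06);a=q-.0873
x=-20-150*np.sin(a);z=145+150*np.cos(a)
for i in range(len(q)-1): print(round(q[i+1],2),'x',round(z[i]-z[i+1],1),'y',round(x[i+1]-x[i],1))
"
```

```text
0.06 x -0.5 y -9.0
0.12 x 0.0 y -9.0
0.18 x 0.6 y -9.0
0.24 x 1.1 y -8.9
0.3 x 1.6 y -8.8
0.36 x 2.2 y -8.7
0.42 x 2.7 y -8.6
0.48 x 3.2 y -8.4
0.54 x 3.7 y -8.2
0.6 x 4.2 y -8.0
0.66 x 4.6 y -7.7
0.72 x 5.1 y -7.4
0.78 x 5.5 y -7.1
0.84 x 6.0 y -6.7
0.9 x 6.3 y -6.4
0.96 x 6.7 y -6.0
1.02 x 7.1 y -5.6
1.08 x 7.4 y -5.1
1.14 x 7.7 y -4.7
1.2 x 7.9 y -4.2
1.26 x 8.2 y -3.7
```

Call:
{"api": "carry_out", "payload": {"targets": "0.1 -0.5 -9 0 0; 0.1 0 -9 0 0; 0.1 0.6 -9 0 0; 0.1 1.1 -8.9 0 0; 0.1 1.6 -8.8 0 0; 0.1 2.2 -8.7 0 0; 0.1 2.7 -8.6 0 0; 0.1 3.2 -8.4 0 0; 0.1 3.7 -8.2 0 0; 0.1 4.2 -8 0 0; 0.1 0 0 0 0", "force": 30}}

```text
clock: 19.83
tool_pos: [0.492, -0.003, 0.4226]
eef_rot: [0.453, 0.543, -0.449, 0.546]
contact_force: [7.2, 0.5, -0.8]
opening: 0.268
```

```bash
python3 -c "
from h import *
go([-20-150*np.sin(.6-.0873),108,145+150*np.cos(.6-.0873)])
im,d=eyes.snapshot('scene')
cv2.imwrite('pics/s11z.png',cv2.resize(im[130:330,230:430],(600,600),interpolation=2))
"
```

```text
clock 19.83 grasp press mm [-89.9 110.5 275.6] x axis [ 0.007  0.002 -1.   ] jaw deg -0.3 open 0.268 F [ 7.2  0.5 -0.8] q [ 0.29  0.54 -0.59  1.93  0.41  0.79 -0.34]
shift tool mm [-0.1 -3.7  2.6]
```

View pics/s11z.png

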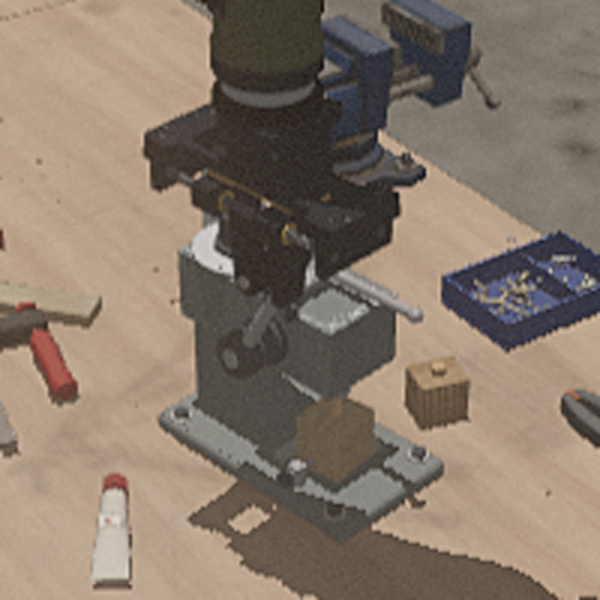

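Call:
{"api": "carry_out", "payload": {"targets": "0.1 4.6 -7.7 0 0; 0.1 5.1 -7.4 0 0; 0.1 5.5 -7.1 0 0; 0.1 6 -6.7 0 0; 0.1 6.3 -6.4 0 0; 0.1 6.7 -6 0 0; 0.1 7.1 -5.6 0 0; 0.1 7.4 -5.1 0 0; 0.1 7.7 -4.7 0 0; 0.1 0 0 0 0; 0.1 0 0 0 0"}}

```text
clock: 20.8
tool_pos: [0.4364, -0.0134, 0.3666]
eef_rot: [0.453, 0.543, -0.45, 0.546]
contact_force: [3.7, -0.2, 6.1]
opening: 0.268
```

```bash
python3 -c "
from h import *
go([-154,108,212])
"
```

```text
clock 20.80 grasp press mm [-146.7  110.8  219.6] x axis [ 0.005  0.    -1.   ] jaw deg -0.3 open 0.268 F [ 3.7 -0.2  6.1] q [ 0.26  0.56 -0.52  2.14  0.52  0.56 -0.45]
shift tool mm [ 7.5 -7.3  2.9]
```

Call:
{"api": "carry_out", "payload": {"targets": "0.1 4 -2.2 0 0; 0.1 4 -2.1 0 0; 0.1 2 -1 0 0; 0.1 0 0 0 0; 0.1 0 0 0 0; 0.1 0 0 0 0"}}

```text
clock: 21.3
tool_pos: [0.4314, -0.0142, 0.3572]
eef_rot: [0.453, 0.543, -0.45, 0.546]
contact_force: [2.4, -1.3, 11.0]
opening: 0.268
```

```bash
python3 -c "
from h import *
go([-154,108,212])
"
```

```text
clock 21.30 grasp press mm [-151.7  110.9  210.2] x axis [ 0.006  0.    -1.   ] jaw deg -0.4 open 0.268 F [ 2.4 -1.3 11. ] q [ 0.25  0.57 -0.5   2.17  0.54  0.52 -0.47]
shift tool mm [-1.9 -2.3  2.9]
```

Call:
{"api": "carry_out", "payload": {"targets": "0.1 2 -1 0 0; 0.1 2 -1 0 0; 0.1 0 0 0 0; 0.1 0 0 0 0; 0.1 0 0 0 0"}}

```text
clock: 21.72
tool_pos: [0.4297, -0.0145, 0.3539]
eef_rot: [0.453, 0.542, -0.45, 0.546]
contact_force: [1.2, -1.5, 19.8]
opening: 0.27
```

```bash
python3 -c "
from h import *
go([-154,108,212])
im,d=eyes.snapshot('scene')
cv2.imwrite('pics/s12z.png',cv2.resize(im[130:330,230:430],(600,600),interpolation=2))
"
```

```text
clock 21.72 grasp press mm [-153.1  110.9  206.9] x axis [ 0.008 -0.    -1.   ] jaw deg -0.4 open 0.27 F [ 1.2 -1.5 19.8] q [ 0.24  0.57 -0.49  2.18  0.55  0.51 -0.48]
shift tool mm [-5.1 -0.8  2.9]
```

View pics/s12z.png

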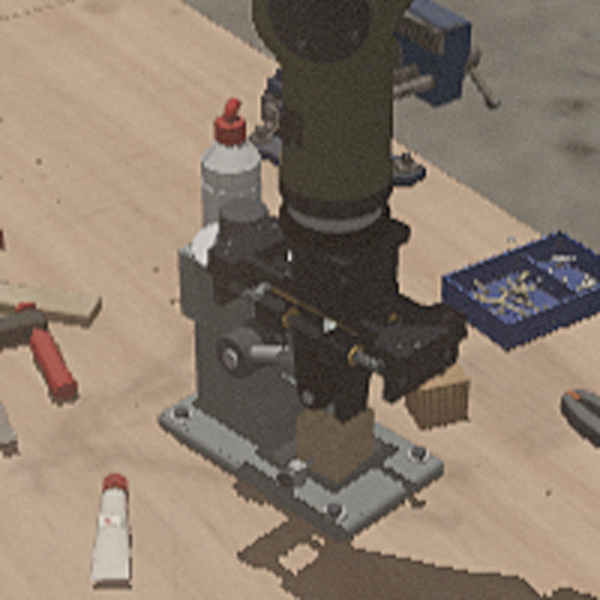

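Call:
{"api": "carry_out", "payload": {"targets": "0.1 0 0 0 0; 0.1 0 0 0 0; 0.1 0 0 0 0; 0.1 0 0 0 0", "force": 50}}

```text
clock: 22.1
tool_pos: [0.4297, -0.0145, 0.3539]
eef_rot: [0.453, 0.542, -0.45, 0.546]
contact_force: [1.7, -1.7, 20.0]
opening: 0.261
```

Call:
{"api": "carry_out", "payload": {"targets": "0.1 2 -1 0 0; 0.1 0 0 0 0; 0.1 0 0 0 0; 0.1 0 0 0 0"}}

```text
clock: 22.43
tool_pos: [0.4288, -0.0146, 0.3522]
eef_rot: [0.453, 0.542, -0.45, 0.547]
contact_force: [0.6, -0.6, 24.3]
opening: 0.258
```

```bash
python3 -c "
from h import *
go([-154,108,212])
for n in('top','scene'):
  im,d=eyes.snapshot(n);cv2.imwrite(f'pics/{n}13.png',im)
  if n=='top': cv2.imwrite('pics/t13z.png',cv2.resize(im[185:305,270:410],(700,600),interpolation=2))
  else: cv2.imwrite('pics/s13z.png',cv2.resize(im[230:310,300:380],(600,600),interpolation=2))
print((proj('scene',[pw([-20,72,145]),pw([-153.9,72,212.6]),pw([-20-150*np.sin(1.25),72,145+150*np.cos(1.25)])])-[300,230])*7.5+3.2)
"
```

```text
clock 22.43 grasp press mm [-153.9  110.9  205.2] x axis [ 0.008 -0.    -1.   ] jaw deg -0.3 open 0.258 F [ 0.6 -0.6 24.3] q [ 0.24  0.57 -0.48  2.18  0.56  0.5  -0.48]
shift tool mm [-6.8 -0.1  2.9]
[[ 79.22496726 137.79390811]
 [397.05170721 136.18615242]
 [416.91977646 204.32749097]]
```

View pics/s13z.png

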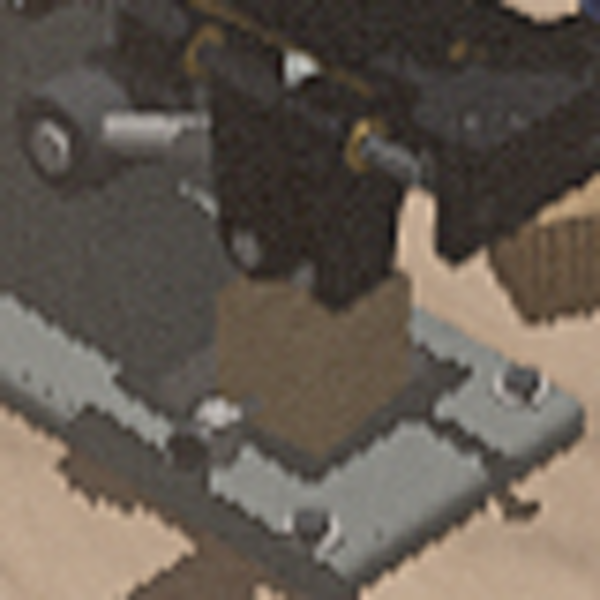

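View pics/t13z.png

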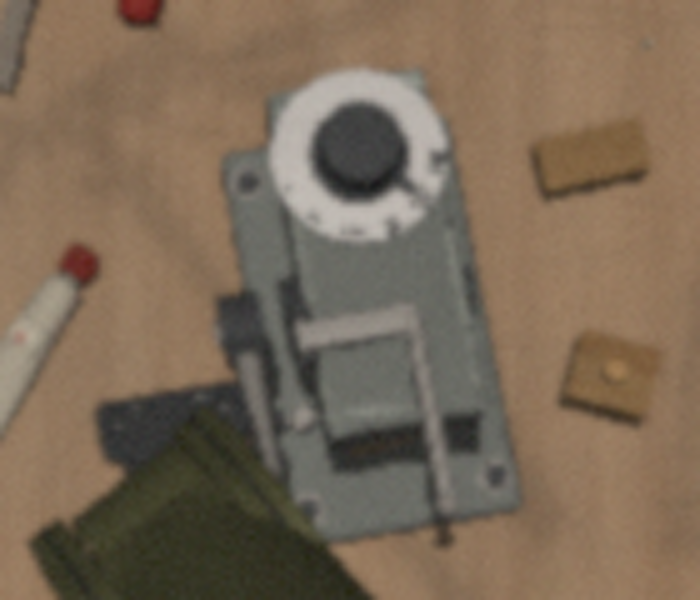

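Call:
{"api": "carry_out", "payload": {"targets": "0.1 0 0 0 0; 0.1 0 0 0 0; 0.1 0 0 0 0; 0.1 0 0 0 0; 0.1 0 0 0 0; 0.1 0 0 0 0; 0.1 0 0 0 0; 0.1 0 0 0 0; 0.1 0 0 0 0; 0.1 0 0 0 0; 0.1 0 0 0 0; 0.1 0 0 0 0"}}

```text
clock: 23.53
tool_pos: [0.4289, -0.0146, 0.3522]
eef_rot: [0.453, 0.542, -0.45, 0.547]
contact_force: [-0.2, -1.6, 24.3]
opening: 0.264
```

```bash
python3 -c "
from h import *
go([-154,108,212])
im,d=eyes.snapshot('scene')
W=cloud('scene',d)
# lever rod points between hub and finger
m=np.zeros((480,640),bool); m[244:250,315:327]=1
m&=im.max(-1)>110
P=wp(W[m]); P=P[(abs(P[:,1]-76)<15)]; print(len(P),P.mean(0))
a=np.arctan2(-(P[:,0]+20),P[:,2]-145)+.0873; print('lever angle per pt',np.median(a))
"
```

```text
clock 23.53 grasp press mm [-153.9  110.9  205.2] x axis [ 0.008 -0.    -1.   ] jaw deg -0.3 open 0.264 F [-0.2 -1.6 24.3] q [ 0.24  0.57 -0.48  2.18  0.56  0.5  -0.48]
shift tool mm [-6.8 -0.1  2.9]
30 [-50.4700456   72.46521828 163.88579641]
lever angle per pt 1.1003532700267686
```

```bash
python3 -c "
from plant import r
print(r.finish_job())"
```

```text
the job is handed in; nothing more can be done
None
```

I did the three steps in the order asked and handed the job in at about 23.6 s. The gripper was still holding the lever down by its black handle.

- **Sleeve:** I turned it in two passes of about 60° each. In the top view its pointer sits on the five-pip mark, and it was still there with the lever down.
- **Catch:** I swung it over by its rod. It now lies on top of the head, seen in both cameras.
- **Lever:** I gripped the handle with 50 N and pulled it down until the force rose well above what the spring and dowel explain. The upward reaction was 24 N, against about 9–12 N expected, and it held steady for over a second.
- **Bystanders:** The glue tube and both pine blocks right of the press look unmoved in the last top view. I did not check the tray, spring clamp or plane, but the arm never went near them at bench height.

Two checks were not exact, and one could not be made:

- **Gripper height:** It ended about 7 mm below the nominal handle height. I put this down to give in the fingers or a slight slip on the handle, because force rose along with the movement.
- **Lever angle:** A rough reading from the depth image gave 1.10 rad rather than 1.19. That view sees the top of the rod, which biases the reading low by about 0.1 rad. The rod's direction in the picture fits 1.19.
- **Dowel:** The gripper hid it, so I could not see its depth directly.

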